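# Refit the kiln pilot-valve knob and hold it in

### The arm

A 7-joint arm with a two-finger parallel gripper is mounted at the origin on a cart in front of the work surface, level with it; the furniture and walls round the work are solid. World frame = base frame: x ahead of the robot, y to its left, z up, the work surface at z = 0. Lengths are in m, angles in rad, forces in N, time in s.
With the tool pointing down it reaches from about 0.425 to 0.925 m from the base axis. Payload 6.8 kg.
Tool frame: the origin (TCP) lies at the very end of the fingers, on their centre line; the grasp point (between the pads) lies 19 mm behind it; z points along the fingers, y is the line along which they close (so a half turn about z gives the same grasp; the last joint's range is limited). The gripper opens to 85 mm and grips with 20 to 120 N. Pads are 22 mm wide; open, the fingers measure 114 mm over their backs; the gripper's body (76 mm by 85 mm) begins 54 mm behind the grasp point. The pads swing forward as they close: fully open they stand 13 mm farther back than shut.
Start: joints at [1.061, 0.477, 0.022, 1.555, -0.011, 1.109, -0.083], TCP at [0.264, -0.621, 0.231] pointing down, gripper open.
Joint ranges: [-2.96, 2.96], [-0.34, 2.1], [-1.41, 1.46], [0.24, 2.44], [-1.37, 4.51], [0.17, 1.92], [-2.96, 2.96]. Speed limits (rad/s): [2.39, 2.39, 3.14, 3.14, 3.14, 3.14, 3.14].

### API

Orientations are given as a unit quaternion [w, x, y, z].
In Python, from station import telemetry, viewer, job, search_frame, cut_out gives the robot as it stands. The module is installed in compiled form; this text tells all that it offers.
- The arm moves only by the shell command python3 -m crank 'ROWS' [FORCE]. ROWS is JSON, a list of rows, each an object with "delta_rot": the turn, a rotation vector about the tool's x, y, z in degrees, a list of three; "xyz": the shift along the tool's x, y, z in m, a list of three; "fingers": the gripper command: -1 is fully open, 1 is shut, values between are in proportion. In form: [{"delta_rot": [ax, ay, az], "xyz": [dx, dy, dz], "fingers": fingers}, ...]. A call has 1 to 10 rows; each row is the pose to reach, as a shift and turn from the pose commanded when the call began, along the tool's axes at that moment; what a row does not reach only later rows make up. A row lasts 1/10 s, in which the tool goes at most 50 mm and 8.59 degrees, less where a joint would pass 70% of its speed; a pose out of reach is approached as far as the arm can. A call with a gripper value outside its range is refused whole. The fingers move at their own pace and stop on an object; FORCE is the grip in N (left out, the last holds). Time passes only in rows, so rows that repeat a pose let the fingers close. It gives the time, the measured TCP pose, the force, the opening and the grip force at its end, in the units of the state.
- telemetry.get_obs(): the state, without advancing time (a new reading comes with each control period).
- viewer.read_camera(name): name is "side" or "top"; returns a dict with "img" (384x512x3 uint8, red, green, blue), "fx", "fy", "cx", "cy" (pixels), "k1" (the pictures are not rectified: a ray, as slopes to the right and down, at radius r is drawn at 1 + k1 r^2 times it, then the intrinsics apply), "origin" and "rotation" of the camera in the world. Camera axes: x right, y up, looking along -z (the intrinsics and any distortion apply to the point x, -y, -z); pixel columns grow to the right and rows downward; lengths in m; the calibration is good to about 2 mm. A picture is of the moment at which its call begins. There is no depth.
- job.hand_in(): hands the job in; it is judged then, once.
Trained networks look in the newest picture that a camera, given by its name, has taken for a name from the list of things; names that differ only in an ending like _2 or _b are one class to them, and where a whole thing is asked for, a point or a joint stands for the part that bears it (a point fixed in the world has none). Each returns a list of dicts, best first, with "score" (0 to 1); they miss things now and then, are a little off and sometimes report something else, mostly with a low value. They report only what shows in the picture. A call takes as long as a camera call. They do not tell look-alikes from the thing itself.
- search_frame(camera, thing): "pixel" ([column, row] in pixels, amid what is visible of it).
- cut_out(camera, thing): "pixels" (384x512 bool, what is visible of it) and "pixel" ([column, row] in pixels, amid what is visible of it).
The state is a dict: "t": time; "q": joint angles; "joint_vel": joint speeds; "joint_torque": joint torques, N m; "eef_pos": TCP position; "tool_rot": TCP orientation; "contact_force": force on the tool from outside, world axes, zero at the start; "torque": the same for the moment, N m; "gripper_width": opening from 0.0 (shut) to 1.0 (fully open); "grasp_force": force on a finger pad.
Only numpy, scipy, OpenCV 4.12 (cv2) and the standard library are available. Lean on these libraries where they do the work, as an engineer would, in place of code of your own. Each camera call takes 0.05 s, during which the arm holds its last target. There are 200 camera calls.

### The job

The kiln's pilot gas valve has lost its knob: pick up the loose black knob, turn it so that the flat in its bore (on the white-pointer side) matches the flat of the valve's upright D-shaped spindle (on the red-mark side), and push it fully onto the spindle. Then push knob and spindle in against the spring as far as they go, and finish while holding: the knob still gripped between the fingers and kept pressed in. Leave the stamps, the test tile and the cup where they stand.

Things in the scene. Friction and masses are not known exactly. Their poses are not given: they have to be found in the camera images.
- knob: loose black bar knob, 70 g, standing on the table. Origin: centre of its underside, z up. Bar 54 mm along x, 34 mm across y (grip it across y), 46 mm high; round skirt at the foot, 60 mm diameter, 4 mm high. D-shaped bore on the z axis from below: 16 mm deep, 22.4 mm diameter, its flat 5.7 mm from the axis on the +x side, the way the white pointer on top and nose points
- knob_pointer (a point): a point on the knob's top at the nose end of the white pointer: 24 mm along the knob's +x, 46 mm above its underside
- valve_box: grey valve box fixed to the table, 140 x 120 mm and 56 mm high, two brass unions at its back. Origin: centre of its underside on the table; z up. A round dark dial plate with white ticks lies on its top, with the spindle upright in the middle
- spindle_top (a point): centre of the top of the steel D-spindle, 82 mm above the table when out; z up. Spindle: 26 mm out of the box face, 20 mm diameter, flat 4.5 mm from the axis facing its +x, 2 mm chamfer at the top. Red marks on its top and foot flange point to +x. Stiff to turn (0.3 N m), up to 0.5 rad off the box's x. Knob fully on (1.2 mm play all round): its underside 16 mm below this point
- valve_push (a joint): how far the spindle is pushed straight down into the box: 0 m out, 0.006 m fully in. A spring resists with about 6 N at 0 and 11 N fully in, and pushes it out again when let go
- stamp_1: small light wooden pattern stamp standing upright, loose, 19 mm across, 54 mm high; origin centre of its underside. Leave it
- stamp_2: small reddish-brown pattern stamp standing upright, loose, 19 mm across, 54 mm high; origin centre of its underside. Leave it
- test_tile_1: L-shaped green glaze test tile, loose, 30 x 38 x 56 mm; origin centre of its underside. Leave it
- cup_glazed_loose: green glazed cup left of the knob, loose, 65 mm across, 71 mm high; origin centre of its underside. Leave it
Not all that is in view belongs to the job. What is shaped like the knob but brown is not meant.

How it is judged:
By the outcome, as a careful person would: the job done as asked, in the order asked, and still so for the second after the job is handed in, while the arm keeps its last pose, push and grip.
It also fails if it takes over 38 s, if anything falls off the work surface, if the arm or the gripper's body presses on something with over 40 N, if the wrist force passes 120 N, or if a joint passes its speed limit or range.

## Working session

There is one attempt and no reset: what is moved stays moved. The work goes in short steps, Python scripts to look and compute and a shell command to move; the robot and the scene stay as the last step left them, time stands still between calls to the robot, and variables do not carry over. Pictures are saved under pics/ and viewed, at most 10 in all, crops included, and the job is handed in when it is done.

```bash
mkdir -p pics; cat > h.py <<'E'
import numpy as np, cv2
from station import telemetry, viewer, job, search_frame, cut_out
def ray(c,px):
    u=np.array([(px[0]-c['cx'])/c['fx'],(px[1]-c['cy'])/c['fy']]); s=u.copy()
    for _ in range(20): s=u/(1+c['k1']*(s@s))
    d=np.array(c['rotation']).reshape(3,3)@np.array([s[0],-s[1],-1]); return np.array(c['origin']),d/np.linalg.norm(d)
def atz(c,px,z):
    o,d=ray(c,px); return o+d*(z-o[2])/d[2]
def proj(c,p):
    v=np.array(c['rotation']).reshape(3,3).T@(np.array(p)-np.array(c['origin'])); s=np.array([v[0],-v[1]])/-v[2]
    s=s*(1+c['k1']*(s@s)); return np.array([s[0]*c['fx']+c['cx'],s[1]*c['fy']+c['cy']])
def tri(c1,p1,c2,p2):
    o1,d1=ray(c1,p1);o2,d2=ray(c2,p2)
    A=np.stack([d1,-d2],1);t=np.linalg.lstsq(A,o2-o1,rcond=None)[0]
    a=o1+t[0]*d1;b=o2+t[1]*d2;return (a+b)/2,np.linalg.norm(a-b)
def save(c,name,box=None,k=1):
    im=c['img'][:,:,::-1]
    if box: im=im[box[1]:box[3],box[0]:box[2]]
    cv2.imwrite('pics/'+name,cv2.resize(im,None,fx=k,fy=k,interpolation=cv2.INTER_CUBIC))
E
python3 - <<'E'
from h import *
np.set_printoptions(precision=4,suppress=True)
o=telemetry.get_obs();print(o['t'],o['eef_pos'],o['tool_rot'],o['gripper_width'],o['contact_force'])
for n in ['side','top']:
    c=viewer.read_camera(n); save(c,n+'0.png',k=1.5); print(n,c['origin'],np.array(c['rotation']).ravel(),c['fx'],c['k1'])
    for t in ['knob','knob_pointer','valve_box','spindle_top','stamp_1','test_tile_1','cup_glazed_loose']:
        print(t,[(np.round(r['pixel'],1).tolist(),round(r['score'],2),atz(c,r['pixel'],{'knob':.03,'knob_pointer':.046,'spindle_top':.082}.get(t,.03))[:2].round(3).tolist()) for r in search_frame(n,t)])
E
```

```text
0.0 [ 0.2637 -0.6207  0.2303] [-0.0009  0.9799  0.1996 -0.0002] 1.0011311638400369 [ 0.7793 -0.9209 -0.9049]
side [ 0.365  -0.6038  0.5355] [ 0.8691  0.4789 -0.053  -0.1121] 346.64950273648304 -0.07460911019217312Traceback (most recent call last):
  File "<stdin>", line 7, in <module>
  File "h.py", line 8, in atz
    o,d=ray(c,px); return o+d*(z-o[2])/d[2]
        ~~~^^^^^^
  File "h.py", line 6, in ray
    d=np.array(c['rotation']).reshape(3,3)@np.array([s[0],-s[1],-1]); return np.array(c['origin']),d/np.linalg.norm(d)
      ~~~~~~~~~~~~~~~~~~~~~~~~~~~~~~~^^^^^
ValueError: cannot reshape array of size 4 into shape (3,3)
```

```bash
sed -i "s/np.array(c\['rotation'\]).reshape(3,3)/R(c['rotation'])/" h.py; sed -i '2a from scipy.spatial.transform import Rotation as Ro\ndef R(q): return Ro.from_quat(np.roll(q,-1)).as_matrix()' h.py
python3 - <<'E'
from h import *
np.set_printoptions(precision=4,suppress=True)
for n in ['side','top']:
    c=viewer.read_camera(n); save(c,n+'0.png',k=1.5); print(n,c['origin'],R(c['rotation'])[:,2],c['fx'])
    for t in ['knob','knob_pointer','valve_box','spindle_top','stamp_1','test_tile_1','cup_glazed_loose']:
        print(t,[(np.round(r['pixel'],1).tolist(),round(r['score'],2),atz(c,r['pixel'],{'knob':.03,'knob_pointer':.046,'spindle_top':.082}.get(t,.03))[:2].round(3).tolist()) for r in search_frame(n,t)])
E
```

```text
side [ 0.365  -0.6038  0.5355] [-0.1994 -0.8205  0.5357] 346.64950273648304
knob [([267.1, 195.1], 0.82, [0.574, 0.117]), ([243.0, 179.0], 0.71, [0.531, 0.212]), ([223.5, 202.2], 0.68, [0.458, 0.115])]
knob_pointer [([223.9, 202.0], 0.83, [0.457, 0.093]), ([277.2, 302.7], 0.7, [0.493, -0.231]), ([264.0, 193.3], 0.65, [0.562, 0.104]), ([241.5, 176.4], 0.61, [0.525, 0.201])]
valve_box [([277.1, 302.1], 0.93, [0.497, -0.217])]
spindle_top [([277.9, 289.3], 0.56, [0.493, -0.232])]
stamp_1 [([312.8, 221.8], 0.62, [0.646, -0.019]), ([297.1, 192.9], 0.43, [0.653, 0.105])]
test_tile_1 [([286.1, 176.5], 0.52, [0.652, 0.193])]
cup_glazed_loose [([234.7, 148.1], 0.89, [0.548, 0.411])]
top [0.307  0.0925 1.2138] [-0.2206 -0.0043  0.9754] 475.250027462746
knob [([246.2, 194.7], 0.8, [0.567, 0.141]), ([248.9, 236.6], 0.76, [0.459, 0.133]), ([207.5, 207.4], 0.76, [0.534, 0.239])]
knob_pointer [([251.0, 237.2], 0.97, [0.456, 0.127]), ([252.3, 197.0], 0.86, [0.557, 0.125]), ([207.2, 210.3], 0.85, [0.523, 0.237])]
valve_box [([390.0, 221.5], 0.85, [0.496, -0.224])]
spindle_top [([392.5, 221.1], 0.73, [0.489, -0.216])]
stamp_1 [([250.3, 233.0], 0.63, [0.468, 0.13]), ([254.4, 167.4], 0.61, [0.639, 0.12]), ([149.3, 209.1], 0.54, [0.53, 0.387]), ([305.0, 162.0], 0.47, [0.653, -0.011])]
test_tile_1 [([217.7, 159.0], 0.69, [0.662, 0.215])]
cup_glazed_loose [([150.9, 208.1], 0.58, [0.532, 0.383]), ([215.9, 159.2], 0.2, [0.661, 0.22]), ([257.0, 166.5], 0.18, [0.641, 0.113])]
```

View pics/side0.png

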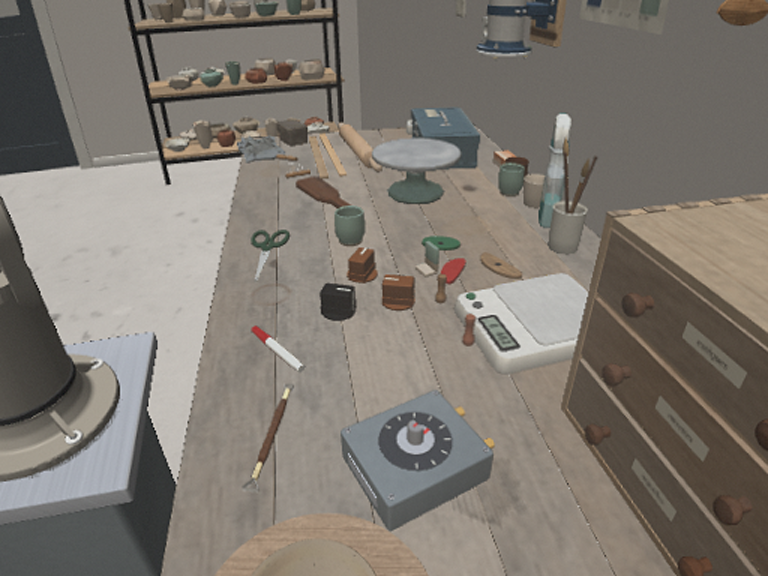

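View pics/top0.png

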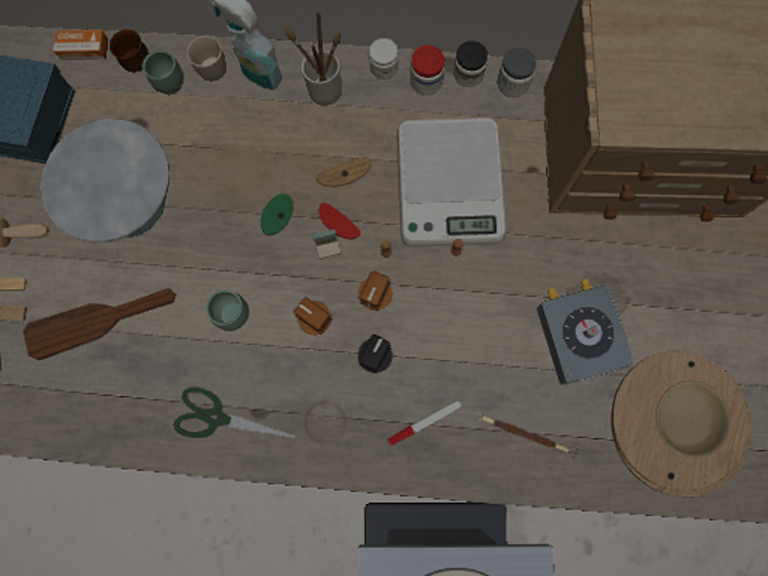

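```bash
python3 - <<'E'
from h import *
t=viewer.read_camera('top'); s=viewer.read_camera('side')
def crop(c,x,y,w,h,W=400,H=300): return cv2.resize(c['img'][y-h:y+h,x-w:x+w,::-1],(W,H),interpolation=cv2.INTER_CUBIC)
a=np.vstack([np.hstack([crop(t,250,235,20,15),crop(t,391,221,20,15)]),np.hstack([crop(s,225,200,20,15),crop(s,277,291,20,15)])])
a=np.clip(a.astype(float)*1.5,0,255).astype(np.uint8)
cv2.imwrite('pics/comp.png',a)
E
```

```text
(no output)
```

View pics/comp.png

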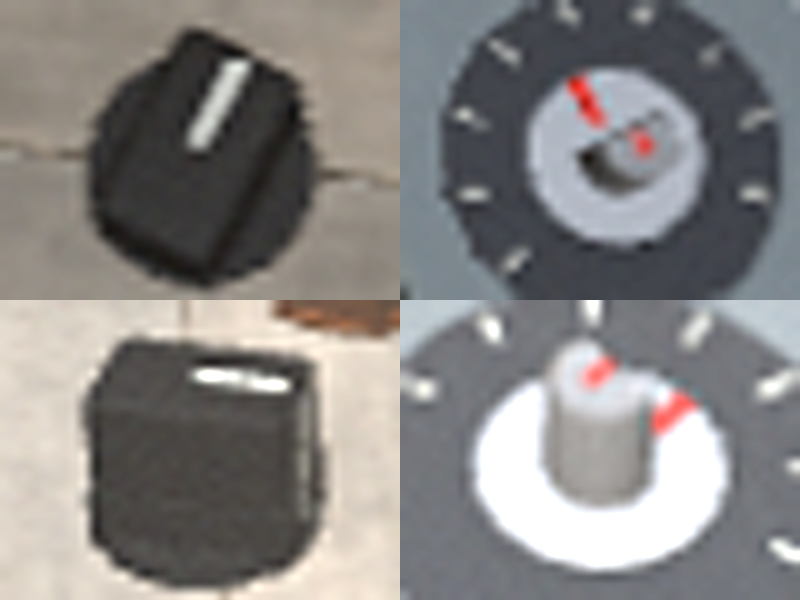

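```bash
cat > m.py <<'E'
from h import *
from scipy.optimize import minimize
np.set_printoptions(precision=4,suppress=True)
def hull(c,P,im):
    q=np.array([proj(c,p) for p in P]); h=cv2.convexHull(np.round((q+.5)*8*16-8).astype(np.int32)); cv2.fillConvexPoly(im,h,255,shift=4)
def sil(c,x,y,yaw,z0,box):
    cc=dict(c,cx=c['cx']-box[0],cy=c['cy']-box[1]); im=np.zeros(((box[3]-box[1])*8,(box[2]-box[0])*8),np.uint8)
    r=Ro.from_euler('z',yaw).as_matrix(); T=lambda p:r@p+[x,y,z0]
    a=np.linspace(0,2*np.pi,40)
    hull(cc,[T(np.array([.03*np.cos(t),.03*np.sin(t),z])) for t in a for z in(0,.004)],im)
    hull(cc,[T(np.array([i,j,k])) for i in(-.027,.027) for j in(-.017,.017) for k in(0,.046)],im)
    return cv2.resize(im,None,fx=1/8,fy=1/8,interpolation=cv2.INTER_AREA)/255.
def fitknob(cs,boxes,x0,z0=0,thr=100):
    ms=[]
    for c,b in zip(cs,boxes):
        g=c['img'][b[1]:b[3],b[0]:b[2]].astype(float).max(2); bg=np.median(g); fg=np.percentile(g,5); ms.append(np.clip((bg-g)/(bg-fg),0,1))
    f=lambda v:sum(np.mean((sil(c,*v,z0,b)-m)**2) for c,b,m in zip(cs,boxes,ms))
    best=min((minimize(f,[x0[0],x0[1],x0[2]+d],method='Nelder-Mead',options=dict(initial_simplex=np.array([x0[0],x0[1],x0[2]+d])+np.array([[0,0,0],[.006,0,0],[0,.006,0],[0,0,.15]]),xatol=1e-4,fatol=1e-7)) for d in(-.15,.15)),key=lambda r:r.fun)
    return best.x,best.fun
E
python3 - <<'E'
from m import *
t=viewer.read_camera('top'); s=viewer.read_camera('side')
n=atz(t,(253.7,225.8),.046);b=atz(t,(249.1,234.),.046);d=(n-b)/np.linalg.norm(n-b);yaw=np.arctan2(d[1],d[0])
print('pointer',n,b,np.degrees(yaw),n-d*.024)
ax=(n-d*.024)
bt=(236,219,266,252);bs=(206,182,246,222)
for cs,bb in (([t],[bt]),([s],[bs]),([t,s],[bt,bs])):
    v,e=fitknob(cs,bb,[ax[0],ax[1],yaw]); print(v,np.degrees(v[2]),e)
for c,box,nm in ((t,(371,206,411,236),'top'),(s,(257,276,297,306),'side')):
    im=c['img'][box[1]:box[3],box[0]:box[2]].astype(float); red=np.clip((im[:,:,0]-im[:,:,1:].max(2)),0,None); red[red<40]=0
    k,lab,st,ce=cv2.connectedComponentsWithStats((red>0).astype(np.uint8))
    for i in range(1,k):
        w=red*(lab==i); yy,xx=np.mgrid[:w.shape[0],:w.shape[1]]; p=[(w*xx).sum()/w.sum()+box[0],(w*yy).sum()/w.sum()+box[1]]
        print(nm,'red',p,st[i][4],atz(c,p,.057),atz(c,p,.082))
    m=cut_out(c is t and 'top' or 'side','spindle_top')
    for r in m[:2]: print('cut',r['score'],r['pixels'].sum(),r['pixel'])
for nm,pt,ps in (('flangecentre',(392.1,221.0),(276.7,292.0)),('topred',(371+24.3-.5,206+14.5-.5),(257+20-.5,276+7.3-.5)),('footred',(371+18.8-.5,206+10.2-.5),(257+27.4-.5,276+11.2-.5))):
    print(nm,tri(t,pt,s,ps),atz(t,pt,.057),atz(s,ps,.057))
E
```

```text
pointer [0.484  0.1208 0.046 ] [0.4636 0.1322 0.046 ] -28.996878028528393 [0.463  0.1325 0.046 ]
[ 0.463   0.1325 -0.4628] -26.51562123108028 0.04131398374362619
[ 0.4656  0.1352 -0.3862] -22.128306367381214 0.0379368250263259
[ 0.4637  0.133  -0.4704] -26.95143049136559 0.09205899844459582
top red [np.float64(389.0611464968153), np.float64(215.61146496815286)] 9 [ 0.5065 -0.2148  0.057 ] [ 0.5021 -0.2082  0.082 ]
top red [np.float64(394.81666666666666), np.float64(219.80416666666667)] 4 [ 0.4959 -0.2286  0.057 ] [ 0.4918 -0.2217  0.082 ]
cut 0.22 432 [250.7, 236.7]
side red [np.float64(276.439842209073), np.float64(282.73767258382645)] 7 [ 0.5015 -0.1967  0.057 ] [ 0.4944 -0.218   0.082 ]
side red [np.float64(283.7436823104693), np.float64(286.735559566787)] 13 [ 0.5113 -0.2089  0.057 ] [ 0.5036 -0.2296  0.082 ]
cut 0.75 419 [278.4, 288.8]
flangecentre (array([ 0.4934, -0.2206,  0.0614]), np.float64(0.0022884184197819904)) [ 0.4929 -0.2216  0.057 ] [ 0.4957 -0.217   0.057 ]
topred (array([ 0.4921, -0.2209,  0.0852]), np.float64(0.002721694005540771)) [ 0.4954 -0.2285  0.057 ] [ 0.5016 -0.1969  0.057 ]
footred (array([ 0.5074, -0.2141,  0.0632]), np.float64(0.0044141350302642855)) [ 0.5062 -0.2154  0.057 ] [ 0.5116 -0.2089  0.057 ]
```

```bash
python3 -m crank '[{"delta_rot":[0,0,51],"xyz":[0.4,-0.233,0.03],"fingers":-1},{"delta_rot":[0,0,51],"xyz":[0.4,-0.233,0.03],"fingers":-1},{"delta_rot":[0,0,51],"xyz":[0.4,-0.233,0.03],"fingers":-1},{"delta_rot":[0,0,51],"xyz":[0.4,-0.233,0.03],"fingers":-1},{"delta_rot":[0,0,51],"xyz":[0.4,-0.233,0.03],"fingers":-1},{"delta_rot":[0,0,51],"xyz":[0.4,-0.233,0.03],"fingers":-1},{"delta_rot":[0,0,51],"xyz":[0.4,-0.233,0.03],"fingers":-1},{"delta_rot":[0,0,51],"xyz":[0.4,-0.233,0.03],"fingers":-1},{"delta_rot":[0,0,51],"xyz":[0.4,-0.233,0.03],"fingers":-1},{"delta_rot":[0,0,51],"xyz":[0.4,-0.233,0.03],"fingers":-1}]'
cat > d.py <<'E'
from h import *
import sys
o=telemetry.get_obs(); r=R(o['tool_rot']); yaw=np.degrees(np.arctan2(r[1,0],r[0,0])); x,y,z,w=map(float,sys.argv[1:5])
dyaw=(w-yaw+180)%360-180
print('t',round(o['t'],2),'pos',np.round(o['eef_pos'],4),'yaw',round(yaw,2),'tilt',np.round(r[:,2],4),'w',round(o['gripper_width'],3),'F',np.round(o['contact_force'],1))
print('xyz',np.round(r.T@(np.array([x,y,z])-o['eef_pos']),4),'rotz',round(-dyaw,2))
E
python3 d.py .464 .133 .16 -28
```

```text
t: 2.2
eef_pos: [0.5443, -0.2444, 0.2012]
tool_rot: [-0.001, 0.971, -0.238, 0.0]
contact_force: [-0.3, 0.2, 0.1]
gripper_width: 0.995
grasp_force: 0.0
t 2.2 pos [ 0.5443 -0.2444  0.2012] yaw -27.57 tilt [ 0.0015  0.0024 -1.    ] w 0.995 F [-0.3  0.2  0.1]
xyz [-0.2459 -0.2972  0.042 ] rotz 0.43
```

```bash
python3 -m crank '[{"delta_rot":[0,0,0],"xyz":[-0.246,-0.297,0.07],"fingers":-1},{"delta_rot":[0,0,0],"xyz":[-0.246,-0.297,0.07],"fingers":-1},{"delta_rot":[0,0,0],"xyz":[-0.246,-0.297,0.07],"fingers":-1},{"delta_rot":[0,0,0],"xyz":[-0.246,-0.297,0.07],"fingers":-1},{"delta_rot":[0,0,0],"xyz":[-0.246,-0.297,0.07],"fingers":-1},{"delta_rot":[0,0,0],"xyz":[-0.246,-0.297,0.07],"fingers":-1},{"delta_rot":[0,0,0],"xyz":[-0.246,-0.297,0.07],"fingers":-1},{"delta_rot":[0,0,0],"xyz":[-0.246,-0.297,0.07],"fingers":-1},{"delta_rot":[0,0,0],"xyz":[-0.246,-0.297,0.07],"fingers":-1},{"delta_rot":[0,0,0],"xyz":[-0.246,-0.297,0.07],"fingers":-1}]'
python3 d.py .464 .133 .012 -28
python3 - <<'E'
from h import *
t=viewer.read_camera('top'); s=viewer.read_camera('side')
def crop(c,x,y,w,h,W=400,H=400): return cv2.resize(c['img'][y-h:y+h,x-w:x+w,::-1],(W,H),interpolation=cv2.INTER_CUBIC)
cv2.imwrite('pics/app.png',np.hstack([crop(t,250,225,40,40),crop(s,225,190,40,40)]))
o=telemetry.get_obs();print(proj(t,o['eef_pos']),proj(s,o['eef_pos']))
E
```

```text
t: 3.2
eef_pos: [0.4629, 0.1281, 0.1313]
tool_rot: [0.0, 0.971, -0.24, -0.0]
contact_force: [0.1, -0.3, 0.9]
gripper_width: 0.999
grasp_force: 0.0
t 3.2 pos [0.4629 0.1281 0.1313] yaw -27.83 tilt [-1.e-04 -1.e-04 -1.e+00] w 0.999 F [ 0.1 -0.3  0.9]
xyz [-0.0013 -0.0048  0.1193] rotz 0.17
[250.51652476 229.01655741] [222.16737293 164.90900518]
```

View pics/app.png

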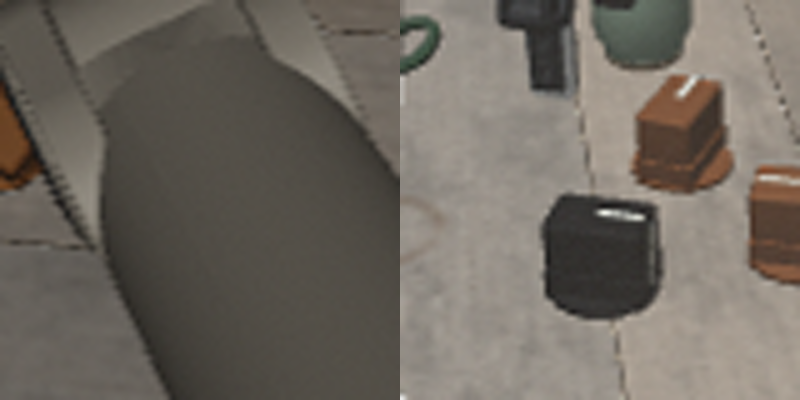

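```bash
python3 -m crank '[{"delta_rot":[0,0,0],"xyz":[-0.001,-0.005,0.04],"fingers":-1},{"delta_rot":[0,0,0],"xyz":[-0.001,-0.005,0.08],"fingers":-1},{"delta_rot":[0,0,0],"xyz":[-0.001,-0.005,0.105],"fingers":-1},{"delta_rot":[0,0,0],"xyz":[-0.001,-0.005,0.119],"fingers":-1},{"delta_rot":[0,0,0],"xyz":[-0.001,-0.005,0.119],"fingers":-1},{"delta_rot":[0,0,0],"xyz":[-0.001,-0.005,0.119],"fingers":1},{"delta_rot":[0,0,0],"xyz":[-0.001,-0.005,0.119],"fingers":1},{"delta_rot":[0,0,0],"xyz":[-0.001,-0.005,0.119],"fingers":1},{"delta_rot":[0,0,0],"xyz":[-0.001,-0.005,0.119],"fingers":1},{"delta_rot":[0,0,0],"xyz":[-0.001,-0.005,0.119],"fingers":1}]' 40
python3 d.py .464 .133 .012 -28
```

```text
t: 4.3
eef_pos: [0.4654, 0.1323, 0.0134]
tool_rot: [-0.0, 0.97, -0.242, 0.001]
contact_force: [-0.1, -0.9, 7.7]
gripper_width: 0.395
grasp_force: 40.1
t 4.3 pos [0.4654 0.1323 0.0134] yaw -27.99 tilt [ 1.9e-03  5.0e-04 -1.0e+00] w 0.395 F [-0.1 -0.9  7.7]
xyz [-0.0016  0.0001  0.0014] rotz 0.01
```

```bash
python3 -m crank '[{"delta_rot":[0,0,0],"xyz":[0,0,0],"fingers":1},{"delta_rot":[0,0,0],"xyz":[0,0,-0.03],"fingers":1},{"delta_rot":[0,0,0],"xyz":[0,0,-0.075],"fingers":1},{"delta_rot":[0,0,-8],"xyz":[0.02,0.032,-0.11],"fingers":1},{"delta_rot":[0,0,-16],"xyz":[0.045,0.07,-0.118],"fingers":1},{"delta_rot":[0,0,-24],"xyz":[0.07,0.11,-0.118],"fingers":1},{"delta_rot":[0,0,-32],"xyz":[0.095,0.149,-0.118],"fingers":1},{"delta_rot":[0,0,-40],"xyz":[0.12,0.188,-0.118],"fingers":1},{"delta_rot":[0,0,-48],"xyz":[0.145,0.228,-0.118],"fingers":1},{"delta_rot":[0,0,-54],"xyz":[0.17,0.268,-0.118],"fingers":1}]' 80
python3 d.py .493 -.221 .13 26
```

```text
t: 5.3
eef_pos: [0.4881, -0.1718, 0.1308]
tool_rot: [0.0, 0.975, 0.224, 0.0]
contact_force: [0.9, 0.1, -0.5]
gripper_width: 0.382
grasp_force: 79.2
t 5.3 pos [ 0.4881 -0.1718  0.1308] yaw 25.92 tilt [ 8.e-04 -1.e-04 -1.e+00] w 0.382 F [ 0.9  0.1 -0.5]
xyz [-0.0171  0.0464  0.0009] rotz -0.08
```

```bash
python3 -m crank '[{"delta_rot":[0,0,0],"xyz":[-0.017,0.038,0],"fingers":1},{"delta_rot":[0,0,0],"xyz":[-0.017,0.038,0],"fingers":1},{"delta_rot":[0,0,0],"xyz":[-0.017,0.038,0],"fingers":1}]'
python3 d.py .493 -.221 .13 26
python3 - <<'E'
from m import *
s=viewer.read_camera('side'); cv2.imwrite('pics/hov.png',cv2.resize(s['img'][230:330,220:340,::-1],(720,600),interpolation=cv2.INTER_CUBIC))
o=telemetry.get_obs(); p=o['eef_pos']; print(p)
q=[proj(s,[p[0],p[1],p[2]+z]) for z in (-.0134,.0326)]; print(q)
E
```

```text
t: 5.6
eef_pos: [0.4888, -0.2129, 0.1304]
tool_rot: [0.0, 0.976, 0.22, -0.0]
contact_force: [-0.6, 0.3, -0.5]
gripper_width: 0.387
grasp_force: 79.5
t 5.6 pos [ 0.4888 -0.2129  0.1304] yaw 25.39 tilt [ 0.e+00 -1.e-04 -1.e+00] w 0.387 F [-0.6  0.3 -0.5]
xyz [0.0003 0.0091 0.0004] rotz -0.61
[ 0.4891 -0.2113  0.1304]
[array([272.607 , 265.9122]), array([273.0211, 245.1069])]
```

View pics/hov.png

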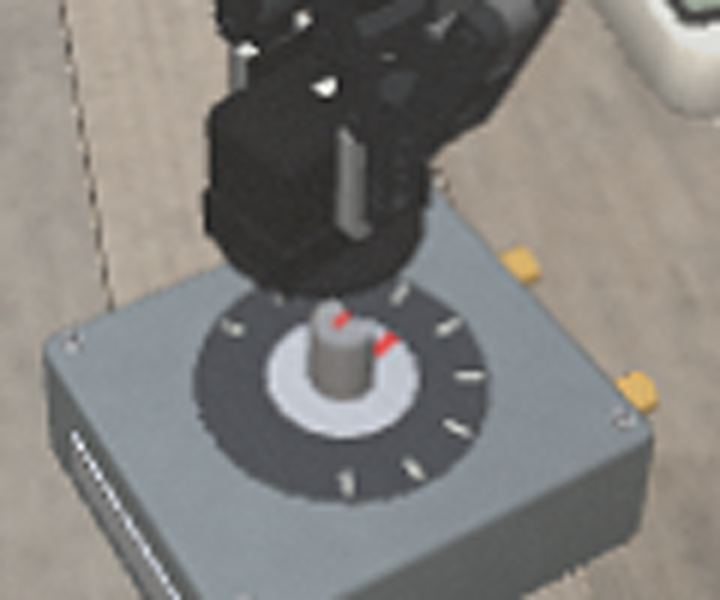

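```bash
python3 - <<'E'
from m import *
from scipy.optimize import least_squares
s=viewer.read_camera('side'); o=telemetry.get_obs(); print(o['t'],o['eef_pos'])
C=lambda X,Y:np.array([220+X/6-.5,230+Y/6-.5])
def ext(P): q=np.array([proj(s,p) for p in P]); return q[:,0].min(),q[:,0].max(),q[:,1].min(),q[:,1].max()
a=np.linspace(0,2*np.pi,180)
zb=.1304-.0134
sk=lambda v:[[v[0]+.03*np.cos(t),v[1]+.03*np.sin(t),zb+dz] for t in a for dz in(0,.004)]
m=np.r_[C(205,0)[0],C(429,0)[0],C(0,296)[1]]
f=lambda v:np.array(ext(sk(v)))[[0,1,3]]-m
r=least_squares(f,[.489,-.213],diff_step=1e-3);k=r.x;print('knob',k,'res px',r.fun)
th=np.radians(26)
def sp(v,zf):
    P=[]
    for z,rr,fl in((zf,.01,.0045),(.080,.01,.0045),(.082,.008,.0035)):
        x=np.minimum(rr*np.cos(a),fl);y=rr*np.sin(a)
        P+=[[v[0]+i*np.cos(th)-j*np.sin(th),v[1]+i*np.sin(th)+j*np.cos(th),z] for i,j in zip(x,y)]
    return P
m2=np.r_[C(310,0)[0],C(375,0)[0],C(0,299)[1],C(0,401)[1]]
for zf in(.057,.059,.061):
    r=least_squares(lambda v:np.array(ext(sp(v,zf)))-m2,[.493,-.22],diff_step=1e-3);print('spindle',zf,r.x,r.fun,'flange ctr',atz(s,C(342.5,378),zf))
for n,p,q,z in(('top',(333,328),(352,312),.082),('foot',(375,354),(398,335),.058),('ctr-foot',(342.5,378),(386,344.5),.058)):
    A,B=atz(s,C(*p),z),atz(s,C(*q),z);d=B-A;print(n,np.degrees(np.arctan2(d[1],d[0])))
E
```

```text
5.7 [ 0.4893 -0.2105  0.1304]
knob [ 0.489  -0.2096] res px [ 0.4768 -0.474   0.0522]
spindle 0.057 [ 0.4954 -0.2173] [-0.3629  0.3527 -0.4531  0.416 ] flange ctr [ 0.4952 -0.218   0.057 ]
spindle 0.059 [ 0.4951 -0.2182] [-0.3625  0.3531 -0.0686  0.0526] flange ctr [ 0.4947 -0.2196  0.059 ]
spindle 0.061 [ 0.4948 -0.219 ] [-0.3622  0.3536  0.3175 -0.3124] flange ctr [ 0.4941 -0.2212  0.061 ]
top 31.475673183451192
foot 30.090912223605315
ctr-foot 28.220686688342855
```

```bash
python3 d.py .4948 -.2215 .100 28
```

```text
t 5.7 pos [ 0.4893 -0.2105  0.1304] yaw 25.65 tilt [-0.e+00  6.e-04 -1.e+00] w 0.386 F [-0.4 -0.  -0.4]
xyz [0.0002 0.0123 0.0304] rotz -2.35
```

```bash
python3 -m crank '[{"delta_rot":[0,0,-2.3],"xyz":[0,0.012,0.01],"fingers":1},{"delta_rot":[0,0,-2.3],"xyz":[0,0.012,0.02],"fingers":1},{"delta_rot":[0,0,-2.3],"xyz":[0,0.012,0.026],"fingers":1},{"delta_rot":[0,0,-2.3],"xyz":[0,0.012,0.026],"fingers":1},{"delta_rot":[0,0,-2.3],"xyz":[0,0.012,0.026],"fingers":1}]'
python3 d.py .4948 -.2215 .100 28
python3 - <<'E'
from m import *
s=viewer.read_camera('side'); o=telemetry.get_obs(); print(o['eef_pos'])
cv2.imwrite('pics/hov2.png',cv2.resize(s['img'][245:315,235:319,::-1],(720,600),interpolation=cv2.INTER_CUBIC))
E
```

```text
t: 6.2
eef_pos: [0.4943, -0.2218, 0.1042]
tool_rot: [-0.0, 0.971, 0.241, -0.0]
contact_force: [-0.1, 0.2, -0.3]
gripper_width: 0.385
grasp_force: 79.5
t 6.2 pos [ 0.4943 -0.2218  0.1042] yaw 27.9 tilt [-5.e-04  4.e-04 -1.e+00] w 0.385 F [-0.1  0.2 -0.3]
xyz [ 0.0006 -0.      0.0042] rotz -0.1
[ 0.4945 -0.2221  0.1045]
```

View pics/hov2.png

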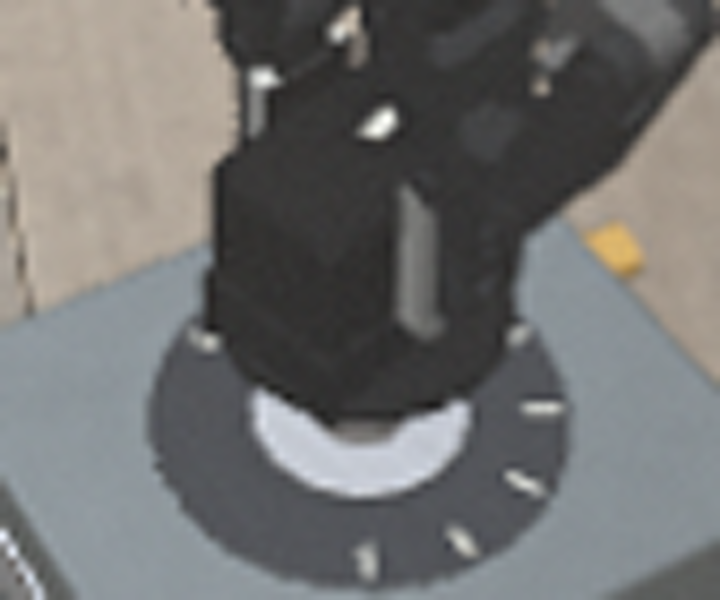

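```bash
python3 - <<'E'
from m import *
from scipy.optimize import least_squares
s=viewer.read_camera('side'); print(telemetry.get_obs()['eef_pos'])
a=np.linspace(0,2*np.pi,180); zb=.1043-.0134
def e(v): q=np.array([proj(s,[v[0]+.03*np.cos(t),v[1]+.03*np.sin(t),zb+d]) for t in a for d in(0,.004)]); return np.array([q[:,0].min(),q[:,0].max(),q[:,1].max()])
k=8.571; m=np.array([235+206/k-.5,235+519/k-.5,245+422/k-.5])
r=least_squares(lambda v:e(v)-m,[.495,-.22],diff_step=1e-3);print(r.x,r.fun)
E
```

```text
[ 0.4946 -0.2223  0.1046]
[ 0.4943 -0.2192] [ 0.3167 -0.3151  0.0326]
```

```bash
python3 -m crank '[{"delta_rot":[0,0,0],"xyz":[0.001,-0.0005,0],"fingers":1},{"delta_rot":[0,0,0],"xyz":[0.001,-0.0005,0.003],"fingers":1},{"delta_rot":[0,0,0],"xyz":[0.001,-0.0005,0.006],"fingers":1},{"delta_rot":[0,0,0],"xyz":[0.001,-0.0005,0.009],"fingers":1},{"delta_rot":[0,0,0],"xyz":[0.001,-0.0005,0.011],"fingers":1},{"delta_rot":[0,0,0],"xyz":[0.001,-0.0005,0.013],"fingers":1},{"delta_rot":[0,0,0],"xyz":[0.001,-0.0005,0.013],"fingers":1}]'
python3 d.py .4953 -.2213 .0794 28
```

```text
t: 7.0
eef_pos: [0.4949, -0.2214, 0.0909]
tool_rot: [-0.0, 0.971, 0.241, -0.0]
contact_force: [0.8, 2.5, -1.7]
gripper_width: 0.392
grasp_force: 79.7
t 7.0 pos [ 0.4949 -0.2214  0.0909] yaw 27.88 tilt [-6.e-04  5.e-04 -1.e+00] w 0.392 F [ 0.8  2.5 -1.7]
xyz [0.0004 0.0001 0.0115] rotz -0.12
```

```bash
python3 -m crank '[{"delta_rot":[0,0,0],"xyz":[0,-0.0007,0.002],"fingers":1},{"delta_rot":[0,0,0],"xyz":[0,-0.0007,0.004],"fingers":1},{"delta_rot":[0,0,0],"xyz":[0,-0.0007,0.006],"fingers":1},{"delta_rot":[0,0,0],"xyz":[0,-0.0007,0.008],"fingers":1},{"delta_rot":[0,0,0],"xyz":[0,-0.0007,0.01],"fingers":1},{"delta_rot":[0,0,0],"xyz":[0,-0.0007,0.01],"fingers":1}]'
python3 d.py .4953 -.2213 .0794 28
```

```text
t: 7.6
eef_pos: [0.4948, -0.2212, 0.0811]
tool_rot: [0.0, 0.971, 0.241, 0.0]
contact_force: [0.4, 0.7, -1.5]
gripper_width: 0.387
grasp_force: 79.7
t 7.6 pos [ 0.4948 -0.2212  0.0811] yaw 27.86 tilt [ 1.e-04  0.e+00 -1.e+00] w 0.387 F [ 0.4  0.7 -1.5]
xyz [0.0003 0.0003 0.0017] rotz -0.14
```

```bash
python3 -m crank '[{"delta_rot":[0,0,0],"xyz":[0,0,0.001],"fingers":1},{"delta_rot":[0,0,0],"xyz":[0,0,0.002],"fingers":1},{"delta_rot":[0,0,0],"xyz":[0,0,0.003],"fingers":1},{"delta_rot":[0,0,0],"xyz":[0,0,0.004],"fingers":1},{"delta_rot":[0,0,0],"xyz":[0,0,0.004],"fingers":1}]'
python3 d.py .4953 -.2213 .0734 28
```

```text
t: 8.1
eef_pos: [0.4949, -0.2212, 0.0778]
tool_rot: [0.0, 0.971, 0.241, 0.0]
contact_force: [-2.1, 1.4, 5.5]
gripper_width: 0.389
grasp_force: 80.1
t 8.1 pos [ 0.4949 -0.2212  0.0778] yaw 27.86 tilt [ 3.e-04 -3.e-04 -1.e+00] w 0.389 F [-2.1  1.4  5.5]
xyz [0.0003 0.0003 0.0044] rotz -0.14
```

```bash
python3 -m crank '[{"delta_rot":[0,0,0],"xyz":[0,0,0],"fingers":1},{"delta_rot":[0,0,0],"xyz":[0,0,0.0015],"fingers":1},{"delta_rot":[0,0,0],"xyz":[0,0,0.003],"fingers":1},{"delta_rot":[0,0,0],"xyz":[0,0,0.0045],"fingers":1},{"delta_rot":[0,0,0],"xyz":[0,0,0.0055],"fingers":1},{"delta_rot":[0,0,0],"xyz":[0,0,0.0055],"fingers":1},{"delta_rot":[0,0,0],"xyz":[0,0,0.0055],"fingers":1}]' 110
python3 d.py .4953 -.2213 .0734 28
```

```text
t: 8.8
eef_pos: [0.495, -0.2213, 0.0734]
tool_rot: [0.0, 0.971, 0.241, 0.0]
contact_force: [-4.3, 2.1, 15.4]
gripper_width: 0.382
grasp_force: 110.3
t 8.8 pos [ 0.495  -0.2213  0.0734] yaw 27.85 tilt [ 6.e-04 -6.e-04 -1.e+00] w 0.382 F [-4.3  2.1 15.4]
xyz [ 0.0002  0.0001 -0.    ] rotz -0.15
```

```bash
python3 -m crank '[{"delta_rot":[0,0,0],"xyz":[0,0,0.0008],"fingers":1},{"delta_rot":[0,0,0],"xyz":[0,0,0.0015],"fingers":1},{"delta_rot":[0,0,0],"xyz":[0,0,0.0015],"fingers":1},{"delta_rot":[0,0,0],"xyz":[0,0,0.0015],"fingers":1}]'
python3 d.py .4953 -.2213 .0734 28
python3 - <<'E'
from m import *
s=viewer.read_camera('side')
cv2.imwrite('pics/end.png',cv2.resize(s['img'][245:315,235:319,::-1],(720,600),interpolation=cv2.INTER_CUBIC))
E
python3 d.py .4953 -.2213 .0734 28
```

```text
t: 9.2
eef_pos: [0.4952, -0.2213, 0.0732]
tool_rot: [0.001, 0.971, 0.241, 0.0]
contact_force: [-8.2, 5.3, 29.2]
gripper_width: 0.378
grasp_force: 112.0
t 9.2 pos [ 0.4952 -0.2213  0.0732] yaw 27.85 tilt [ 8.e-04 -9.e-04 -1.e+00] w 0.378 F [-8.2  5.3 29.2]
xyz [ 0.0001  0.     -0.0002] rotz -0.15
t 9.25 pos [ 0.4952 -0.2213  0.0732] yaw 27.85 tilt [ 8.e-04 -9.e-04 -1.e+00] w 0.383 F [-8.4  4.5 29.2]
xyz [ 0.0001  0.0001 -0.0002] rotz -0.15
```

View pics/end.png

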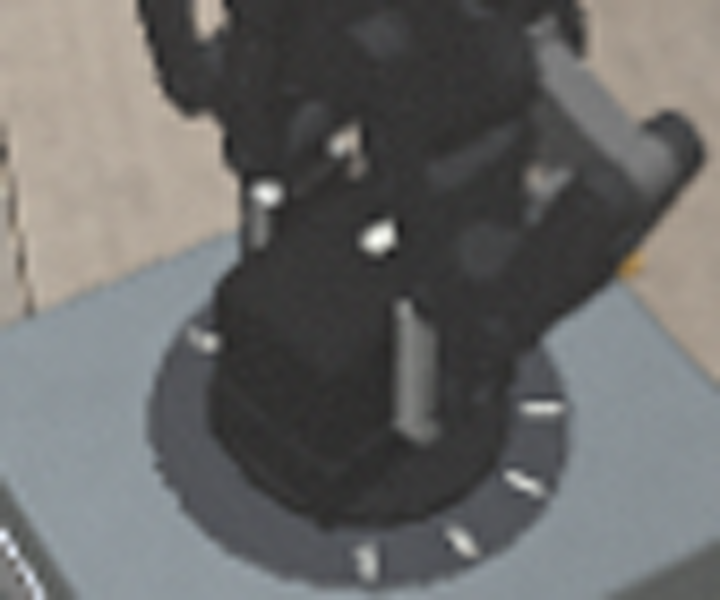

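The knob's skirt (around pixel (277, 293)) sits centred on the dial, just above the box face. The height stayed at 0.073 m while the force rose from 15 to 29 N, so the spindle is at its stop.

```bash
python3 -c "
from station import job
print(job.hand_in())"
```

```text
the job is handed in; nothing more can be done
None
```

The black knob is fully on the D-spindle with the flats matched. I handed the job in at about 9 s, with the knob still gripped at about 110 N and held at the spring's end stop with about 29 N.

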